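Charge the mill bowl through the tilt-out hopper

ROBOT

A 6-joint arm with a two-finger parallel gripper is mounted at the origin on a cart in front of the work surface, level with it; the furniture and walls round the work are solid. World frame = base frame: x ahead of the robot, y to its left, z up, the work surface at z = 0. Lengths are in m, angles in degrees, forces in N, time in s.
With the tool pointing down it reaches from about 0.375 to 0.9 m from the base axis. Payload 3.1 kg.
Tool frame: the origin (TCP) lies at the very end of the fingers, on their centre line; the grasp point (between the pads) lies 19 mm behind it; z points along the fingers, y is the line along which they close (so a half turn about z gives the same grasp; the last joint's range is limited). The gripper opens to 87 mm and grips with 3 to 60 N. Pads are 19 mm wide; open, the fingers measure 117 mm over their backs; the gripper's body (75 mm by 190 mm) begins 51 mm behind the grasp point.
Start: joints at [-76.117, 30.224, 82.088, -0, 67.689, -10.227], TCP at [0.255, -0.57, 0.199] pointing down, gripper open.
Joint ranges: [-176.69, 176.69], [-43.24, 126.21], [12.49, 139.97], [-82, 262], [0, 151.66], [-163.58, 163.58]. Speed limits (degrees/s): [159.86, 159.86, 180, 180, 180, 180].

INTERFACE

Orientations are given as a 3x3 rotation matrix whose columns are the frame's x, y, z axes.
In Python, from rig import * gives the robot as it stands.
- The arm moves only by the tool jog_arm, never from a script. Its arguments are lists of equal length, an entry for each row: "delta_pos": the shift along the world's x, y, z in cm, a list of three; "turn": the turn about the world's z in degrees; "grip": the closure, from 0 (fully open) to 1 (shut). In form: {"delta_pos": [[x, y, z], ...], "turn": [turn, ...], "grip": [grip, ...]}. A call has 1 to 12 rows; each row is the pose to reach, as a shift and turn from the pose commanded when the call began; what a row does not reach only later rows make up. A row lasts 1/8 s, in which the tool goes at most 62.5 mm and 10.7 degrees, less where a joint would pass 70% of its speed; a pose out of reach is approached as far as the arm can. A call with a gripper value outside its range is refused whole. The fingers move at their own pace and stop on an object; the grip force is fixed at half the most. Time passes only in rows, so rows that repeat a pose let the fingers close. It gives the time, the measured TCP pose, the force, the opening and the grip force at its end, in the units of the state.
- read_state(): the state, without advancing time (a new reading comes with each control period).
- capture(name): name is "scene" or "top" or "wrist"; returns a dict with "color" (480x640x3 uint8, blue, green, red), "fovy" (degrees; the focal length in pixels is half the picture's height over the tangent of half this angle, whatever the lens; pixels are square), "cx", "cy" (the principal point, pixels), "camera_from_world" (4x4, takes a point from world to camera coordinates). Camera axes: x right, y up, looking along -z (the intrinsics and any distortion apply to the point x, -y, -z); pixel columns grow to the right and rows downward; lengths in m; the calibration is good to about 2 mm. A picture is of the moment at which its call begins. There is no depth.
- hand_in(): hands the job in; it is judged then, once.
The state is a dict: "time_s": time; "joint_positions": joint angles; "qvel": joint speeds; "tau": joint torques, N m; "position": TCP position; "tcp_rot": TCP orientation; "force": force on the tool from outside, world axes, zero at the start; "moment": the same for the moment, N m; "opening": opening from 0.0 (shut) to 1.0 (fully open); "grasp_force": force on a finger pad.
Only numpy, scipy, OpenCV 4.12 (cv2) and the standard library are available. Lean on these libraries where they do the work, as an engineer would, in place of code of your own. Each camera call takes 0.05 s, during which the arm holds its last target. There are 200 camera calls.

TASK

Get the grinding charge ready for the ball mill: load every white ceramic grinding cylinder on the table into the tilt-out hopper, and unclamp the bowl's carriage, slide it along until its pointer meets the mark in front of the hopper, and clamp it firmly again. Only when all cylinders are in the hopper and the bowl is clamped at the mark, pull the hopper forward by its handle to its stop so that all the cylinders tip out into the bowl, then set the hopper fully back upright; any cylinder that misses must still end up in the bowl. Leave the bowl clamped at the mark, and do not push about or knock over the squeeze bottle and the clay turtle that stand nearby.

Things in the scene. Friction and masses are not known exactly. Their poses are not given: they have to be found in the camera images.
- rig: fixed charging rig: plywood base 12 mm thick from x -200 to +55, y -360 to +120 mm, with the hopper between two 178 mm tall cheeks and, nearer the robot, a channel along y for the carriage (low front rail, 41 mm tall clamping rail at x = -17 mm). Origin on the table below the hopper's axle, midway between the cheeks; x away from the robot (turned up to 0.12 rad), y left
- hopper (a joint): tilt of the hopper, rad: 0 = upright at its rear stop, grows as its top is pulled towards the robot (-x of the rig), 2.27 = front stop. Only its weight holds it: past balance (0.75 or more, by load) it falls forward to the stop, before that it falls back upright. At the front stop its mouth points down over the track at the mark, 110 mm above the table, and the cylinders roll out
- hopper_axle (a point): point on the hopper's axle, midway in y, 170 mm above the table, at the lower front edge of the hopper; its axes turn with the hopper. The hopper is an aluminium bin open at the top, outside 80 (x) x 120 (y) x 95 mm high, walls 4 mm; upright, its rim is 259 mm above the table
- hopper_handle (a point): middle of the hopper's handle: round wooden grip, 18 mm diameter, 62 mm long along y, 24 to 86 mm off the hopper's left wall near its upper rear corner; upright it is 62 mm behind, 115 mm left of and 74 mm above the axle point. It runs on a 97 mm arc about the axle, ending 97 mm in front at axle height; pinched from above it turns between the fingers
- hopper_in (a point): centre of the hopper's inner floor (72 mm in x, 112 mm in y), 168 mm above the table when upright; z points to its open mouth 91 mm above
- carriage_post (a point): grip point of the upright wooden push post (20 mm diameter) on the carriage, a steel plate 143 x 270 mm that slides along y of the rig in its channel. It stands 140 mm right (-y) of the bowl's centre and 35 mm nearer the robot; its top is 90 mm and this point 72 mm above the table. Unclamped about 5 N moves the carriage, clamped some 15 N
- pointer (a point): tip of the small brass pointer on the carriage's front edge; at the start 70 to 130 mm to the right (-y of the rig) of the mark
- mark (a point): the mark, a dark line across the rig's front rail; the pointer tip is on it (same x and y) when the bowl stands right in front of the hopper, below its mouth. The carriage can overrun it by about 30 mm
- clamp (a joint): swing of the carriage's clamp lever, rad: 0 = clamped, lever along -y of the rig; grows counter-clockwise seen from above (knob swings away from the robot), 1.25 = fully open. It grips below about 0.7 and goes over centre at 0.12, so bring it right to its stop at 0; takes about 8 N at the knob
- clamp_knob (a point): grip point of the clamp lever's upright black knob, 20 mm in diameter, 38 mm tall (51 to 89 mm above the table; this point at 72 mm), 75 mm from the lever's pivot
- clamp_pivot (a point): point on the clamp lever's vertical pivot axis, at the knob point's height
- bowl_in (a point): centre of the inner floor of the cream bowl, which is fixed on the carriage: 176 mm outer diameter, inside about 105 mm wide at the floor and 165 mm at the rim; rim 96 mm above the table, inner floor about 28 mm
- cyl_1: one of up to five identical grinding cylinders for the ball mill (white ceramic, 30 mm diameter, 26 mm long, 45 g), at the start standing on end on the table left of the rig; origin at its centre, z along its axis. None in the state if absent.
- cyl_2: one of up to five identical grinding cylinders for the ball mill (white ceramic, 30 mm diameter, 26 mm long, 45 g), at the start standing on end on the table left of the rig; origin at its centre, z along its axis. None in the state if absent.
- cyl_3: one of up to five identical grinding cylinders for the ball mill (white ceramic, 30 mm diameter, 26 mm long, 45 g), at the start standing on end on the table left of the rig; origin at its centre, z along its axis. None in the state if absent.
- cyl_4: one of up to five identical grinding cylinders for the ball mill (white ceramic, 30 mm diameter, 26 mm long, 45 g), at the start standing on end on the table left of the rig; origin at its centre, z along its axis. None in the state if absent.
- cyl_5: one of up to five identical grinding cylinders for the ball mill (white ceramic, 30 mm diameter, 26 mm long, 45 g), at the start standing on end on the table left of the rig; origin at its centre, z along its axis. None in the state if absent.
- slip_bottle: bystander: white squeeze bottle with a red tip, 60 mm wide, 181 mm tall, behind the rig; origin under its foot
- clay_turtle: bystander: grey-brown clay turtle, 72 x 112 x 30 mm; origin under its middle
Not all that is in view belongs to the job. Leave any purple or red look-alike of the cyl_2 alone.

How it is judged (in metres and radians):
On the way, in this order (a step that is already met when the one before it is completed fails the run):
1. the clamp lever is swung open (value of joint clamp above 0.6 rad), for 0.1 s.
2. all cylinders are in the hopper, and the bowl's carriage is at the mark (within 8 mm) and clamped (x of cyl_1 in the frame of hopper_in between -0.04 and 0.04 m and y of cyl_1 in the frame of hopper_in between -0.06 and 0.06 m and z of cyl_1 in the frame of hopper_in between -0.005 and 0.085 m and x of cyl_2 in the frame of hopper_in between -0.04 and 0.04 m and y of cyl_2 in the frame of hopper_in between -0.06 and 0.06 m and z of cyl_2 in the frame of hopper_in between -0.005 and 0.085 m and x of cyl_3 in the frame of hopper_in between -0.04 and 0.04 m and y of cyl_3 in the frame of hopper_in between -0.06 and 0.06 m and z of cyl_3 in the frame of hopper_in between -0.005 and 0.085 m and x of cyl_4 in the frame of hopper_in between -0.04 and 0.04 m and y of cyl_4 in the frame of hopper_in between -0.06 and 0.06 m and z of cyl_4 in the frame of hopper_in between -0.005 and 0.085 m and x of cyl_5 in the frame of hopper_in between -0.04 and 0.04 m and y of cyl_5 in the frame of hopper_in between -0.06 and 0.06 m and z of cyl_5 in the frame of hopper_in between -0.005 and 0.085 m and value of joint clamp below 0.2 rad and horizontal distance between pointer and mark below 0.008 m and value of joint hopper below 0.15 rad), for 0.3 s.
3. the hopper is pulled forward to its stop (value of joint hopper above 2.15 rad), for 0.3 s.
At the end, for the whole second after the job is handed in: every cylinder that is present lies at rest in the bowl; the hopper is back upright (within 0.08 rad); the carriage's pointer is within 8 mm of the mark and the clamp lever closed (under 0.2 rad) (horizontal distance between each of cyl_1, cyl_2, cyl_3, cyl_4, cyl_5 and bowl_in below 0.08 m and z of cyl_1 in the frame of bowl_in between -0.005 and 0.068 m and linear speed of each of cyl_1, cyl_2, cyl_3, cyl_4, cyl_5 below 0.03 m/s and z of cyl_2 in the frame of bowl_in between -0.005 and 0.068 m and z of cyl_3 in the frame of bowl_in between -0.005 and 0.068 m and z of cyl_4 in the frame of bowl_in between -0.005 and 0.068 m and z of cyl_5 in the frame of bowl_in between -0.005 and 0.068 m and value of joint clamp below 0.2 rad and horizontal distance between pointer and mark below 0.008 m and value of joint hopper below 0.08 rad); the robot touches nothing.
It fails at once if the slip bottle is shifted by more than 5 cm or tipped (distance of slip_bottle from where it was at the start of the episode above 0.05 m or angle between slip_bottle's own z axis and vertical above 0.6 rad).
It fails at once if the clay turtle is shifted by more than 5 cm or tipped (distance of clay_turtle from where it was at the start of the episode above 0.05 m or angle between clay_turtle's own z axis and vertical above 0.6 rad).
Of cyl_1, cyl_2, cyl_3, cyl_4, cyl_5 only 2 to 4 are there at a start; the rules pass over those that are not, and their reading is None.
At some moment in a run one of cyl_1, cyl_2, cyl_3, cyl_4, cyl_5 may be knocked a few centimetres aside while the robot is not near it.
Once in a run the grip may slacken for a moment while it holds something.
It also fails if it takes over 210 s, if anything falls off the work surface, if the arm or the gripper's body presses on something with over 40 N, if the wrist force passes 120 N, or if a joint passes its speed limit or range.

## Working session

There is one attempt and no reset: what is moved stays moved. The work goes in short steps, Python scripts to look and compute and a tool call to move; the robot and the scene stay as the last step left them, time stands still between calls to the robot, and variables do not carry over. Pictures are saved under pics/ and viewed, at most 14 in all, crops included, and the job is handed in when it is done.

Besides the shell and the picture viewer there is one more tool, called after "Call:" as name(argument=value, ...), one argument or row to a line, values as JSON. jog_arm: Moves the arm, as the interface text tells. Its arguments: {"type":"object","properties":{"delta_pos":{"type":"array"},"turn":{"type":"array"},"grip":{"type":"array"}},"required":["delta_pos","turn","grip"]}

```bash
mkdir -p pics; cat > h.py <<'E'
from rig import *
import numpy as np, cv2, json
def snap(n, f):
    c=capture(n); cv2.imwrite('pics/%s.png'%f, c['color'])
    np.savez('pics/%s.npz'%f, **{k:np.array(v) for k,v in c.items()})
    return c
def load(f): return dict(np.load('pics/%s.npz'%f))
def ray(c,u,v):
    f=240/np.tan(np.radians(float(c['fovy']))/2)
    T=np.linalg.inv(c['camera_from_world'])
    d=np.array([(u-float(c['cx']))/f, -(v-float(c['cy']))/f, -1])
    return T[:3,3], T[:3,:3]@d
def at(c,u,v,z):
    o,d=ray(c,u,v); return (o+d*(z-o[2])/d[2]).round(4)
def proj(c,p):
    f=240/np.tan(np.radians(float(c['fovy']))/2)
    q=c['camera_from_world']@np.r_[p,1]
    return (float(c['cx'])-f*q[0]/q[2], float(c['cy'])+f*q[1]/q[2])
E
python3 - <<'E'
from h import *
for n in ('scene','top'):
    c=snap(n,n+'0'); print({k:v for k,v in c.items() if k!='color'})
a=cv2.imread('pics/scene0.png');b=cv2.imread('pics/top0.png')
print(read_state())
E
```

```text
{'fovy': 46.299531412631865, 'cx': 319.763736931829, 'cy': 240.83053369383435, 'camera_from_world': array([[-0.46336132, -0.88605051, -0.0145186 ,  0.29094746],
       [ 0.36702861, -0.20679886,  0.90693122, -0.33550665],
       [-0.80658929,  0.4149081 ,  0.42102848, -0.76157137],
       [ 0.        ,  0.        ,  0.        ,  1.        ]])}
{'fovy': 51.43508810822395, 'cx': 324.1942138280962, 'cy': 237.30278400627267, 'camera_from_world': array([[-0.00602723, -0.99991482, -0.01157664,  0.03208495],
       [ 0.99741001, -0.00684108,  0.07159939, -0.58787833],
       [-0.07167249, -0.01111511,  0.99736629, -1.14636758],
       [ 0.        ,  0.        ,  0.        ,  1.        ]])}
{'time_s': 0.1, 'joint_positions': array([-7.61160993e+01,  3.02722064e+01,  8.21462176e+01,  4.89143367e-04,
        6.76880940e+01, -1.02262867e+01]), 'qvel': array([-0.13589762, -0.11664427, -0.26179471,  0.01167424,  0.01522328,
       -0.02130439]), 'tau': array([-2.79398328e-04, -4.40985382e+01, -1.77150643e+01,  6.35057688e-02,
        5.33761270e-02, -3.90886009e-05]), 'position': array([ 0.25518476, -0.56980064,  0.19780058]), 'tcp_rot': array([[ 9.12762962e-01,  4.08489393e-01, -4.38430884e-04],
       [ 4.08489488e-01, -9.12761236e-01,  1.80666858e-03],
       [ 3.37822234e-04, -1.82815457e-03, -9.99998272e-01]]), 'force': array([-0.53265834,  0.37356724, -0.13685518]), 'moment': array([-0.02154356, -0.01594266,  0.05889635]), 'grasp_force': 0.0, 'opening': 1.002211848866869}
```

View pics/top0.png

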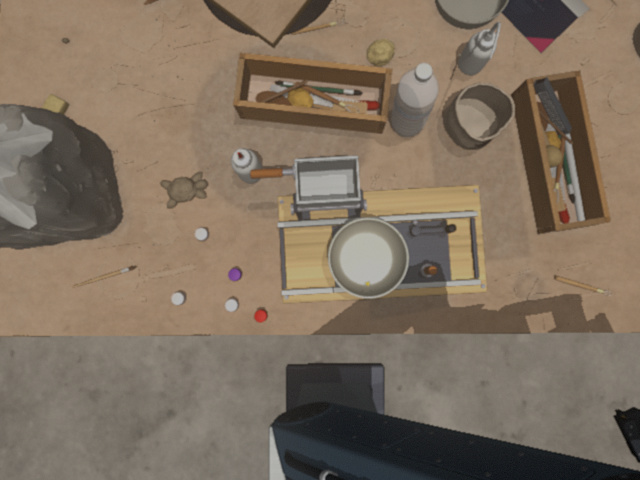

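View pics/scene0.png

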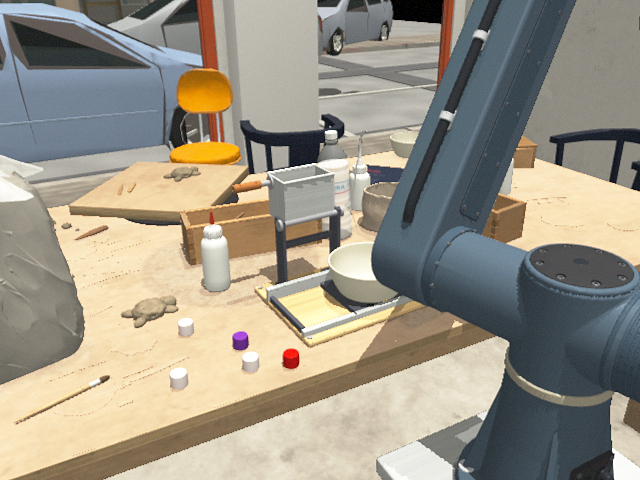

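Top view: three white cylinders at (201,234), (178,298) and (231,305). The look-alikes are purple (235,274) and red (261,315), to be left alone. Also in view: handle (268,172), bottle (243,165), turtle (183,189), knob (~450,229), post (~430,270). I'll check these in a close crop.

```bash
python3 - <<'E'
import cv2
a=cv2.imread('pics/top0.png')
cv2.imwrite('pics/c1.png',cv2.resize(a[145:310,270:490],None,fx=3.6,fy=3.6,interpolation=cv2.INTER_CUBIC))
cv2.imwrite('pics/c2.png',cv2.resize(a[145:335,155:305],None,fx=3,fy=3,interpolation=cv2.INTER_CUBIC))
E
```

```text
(no output)
```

View pics/c1.png

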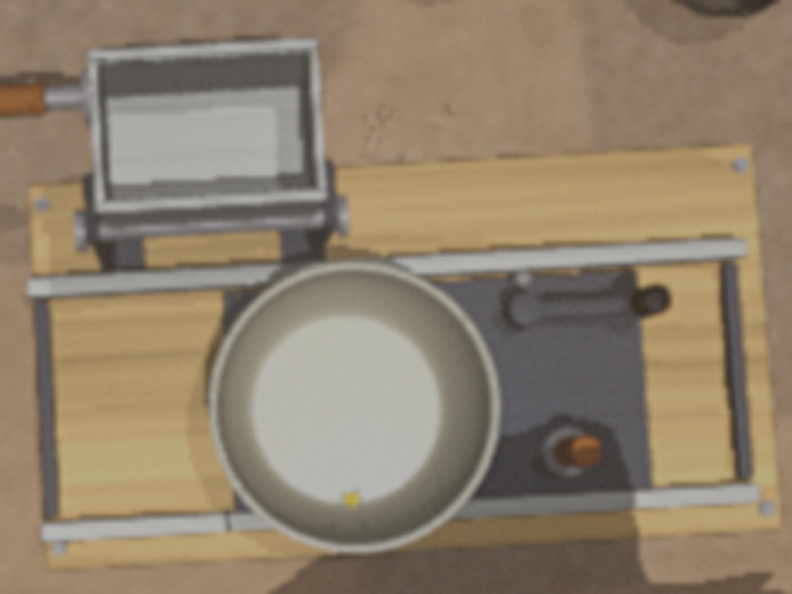

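View pics/c2.png

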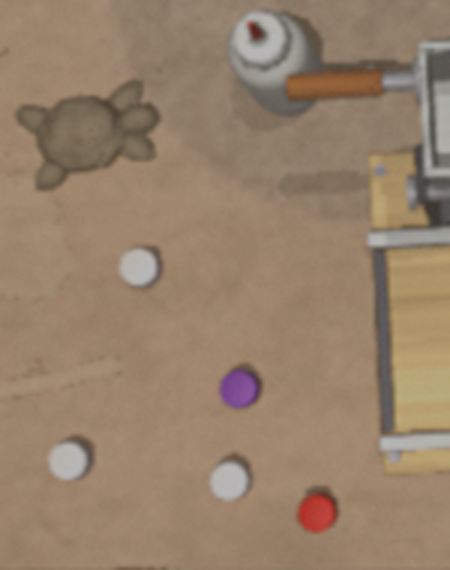

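```bash
python3 - <<'E'
from h import *
c=load('top0')
P=lambda u,v,z,s=3.6,o=(270,145): at(c,o[0]+u/s,o[1]+v/s,z)
co=[P(u,v,.012)[:2] for u,v in((47,570),(780,525),(751,145),(30,187))]
loc=np.array([(-.2,.12),(-.2,-.36),(.055,-.36),(.055,.12)])
co=np.array(co)
a=loc-loc.mean(0);b=co-co.mean(0)
th=np.arctan2((a[:,0]*b[:,1]-a[:,1]*b[:,0]).sum(),(a*b).sum())
R=np.array([[np.cos(th),-np.sin(th)],[np.sin(th),np.cos(th)]])
o=co.mean(0)-R@loc.mean(0)
print('yaw',th,'o',o,'res',(co-(loc@R.T+o)).round(4).tolist())
L=lambda p:(R.T@(p[:2]-o)).round(4)
def show(n,p): print(n,p,L(p))
show('mark',P(228,521,.02)); show('yellow',P(351,498,.02)); show('bowlrim',P(355,405,.096))
show('knobtop',P(655,299,.089)); show('pivot',P(520,305,.06)); show('posttop',P(585,450,.09))
show('handle end L',P(0,99,.244)); show('handle R',P(45,97,.244))
show('rim',(P(90,52,.259)+P(320,42,.259)+P(330,195,.259)+P(98,210,.259))/4)
Q=lambda u,v,z:P(u,v,z,3,(155,145))
show('cylA',Q(139,267,.026));show('cylB',Q(69,461,.026));show('cylC',Q(230,481,.026))
show('purple',Q(238,389,.026));show('red',Q(317,512,.026))
show('bottle tip',Q(255,30,.181)); show('handle L',Q(290,84,.244));show('turtle',Q(85,133,.02))
np.savez('rigpose',o=o,R=R)
for n,l,z in(('handle',(-.062,.115),.244),('axle',(0,0),.17)): print(n,R@l+o,proj(c,np.r_[R@l+o,z]))
E
```

```text
yaw 0.051522590039828155 o [0.63892382 0.0170495 ] res [[0.0014, -0.0009], [0.0031, 0.0026], [-0.0025, 0.0011], [-0.002, -0.0028]]
mark [0.4657 0.0078 0.02  ] [-0.1735 -0.0003]
yellow [ 0.48   -0.0719  0.02  ] [-0.1633 -0.0806]
bowlrim [ 0.5378 -0.0693  0.096 ] [-0.1054 -0.081 ]
knobtop [ 0.6017 -0.2541  0.089 ] [-0.0511 -0.2689]
pivot [ 0.6011 -0.1765  0.06  ] [-0.0477 -0.1913]
posttop [ 0.5097 -0.2091  0.09  ] [-0.1407 -0.2192]
handle end L [0.6972 0.1289 0.244 ] [0.064  0.1087]
handle R [0.6981 0.1049 0.244 ] [0.0636 0.0847]
rim [0.679725 0.0175   0.259   ] [ 0.0408 -0.0017]
cylA [0.5975 0.3159 0.026 ] [-0.026   0.3006]
cylB [0.4473 0.3685 0.026 ] [-0.1733  0.3609]
cylC [0.4312 0.2435 0.026 ] [-0.1958  0.2368]
purple [0.502  0.2378 0.026 ] [-0.1254  0.2275]
red [0.4072 0.1762 0.026 ] [-0.2232  0.1709]
bottle tip [0.7469 0.1981 0.181 ] [0.1172 0.1752]
handle L [0.6965 0.164  0.244 ] [0.0651 0.1438]
turtle [0.7044 0.3615 0.02  ] [0.0831 0.3406]
handle [0.57108361 0.1287039 ] (np.float64(269.97032964845437), np.float64(238.1904185282381))
axle [0.63892382 0.0170495 ] (np.float64(328.6850612108039), np.float64(207.3671981426769))
```

Call:
jog_arm(
  delta_pos=[
    [5,5,0],
    [10,10,0],
    [15,15,0],
    [20,20,0],
    [25,24,0],
    [30,28,0],
    [34.7,31.6,0],
    [34.7,31.6,-3],
    [34.7,31.6,-5],
    [34.7,31.6,-5],
    [34.7,31.6,-5],
  ],
  turn=[10,20,30,40,50,60,69,69,69,69,69],
  grip=[0.5,0.5,0.5,0.5,0.5,0.5,0.5,0.5,0.5,0.5,0.5],
)

```text
time_s: 1.48
position: [0.6024, -0.255, 0.1491]
tcp_rot: [[-0.054, 0.999, 0.0], [0.999, 0.054, -0.0], [-0.0, 0.0, -1.0]]
force: [-0.2, 0.7, -0.2]
opening: 0.499
grasp_force: 0.0
```

```bash
python3 - <<'E'
from h import *
s=read_state();print(s['time_s'],s['position'],s['tcp_rot'][:,1],s['opening'])
c=snap('wrist','w1'); t=snap('top','t1')
print(c['camera_from_world'],c['fovy'])
cv2.imwrite('pics/wt1.png',np.hstack([cv2.resize(c['color'],(400,300)),cv2.resize(t['color'][150:330,250:490],(400,300))]))
E
```

```text
1.475 [ 0.60240538 -0.25499177  0.14912913] [9.98557828e-01 5.36846706e-02 4.68586749e-04] 0.4987382798955613
[[ 9.98531543e-01  5.41727326e-02  2.67953974e-04 -5.87309720e-01]
 [-5.22153175e-02  9.63746012e-01 -2.61662349e-01  2.96824602e-01]
 [-1.44332040e-02  2.61264118e-01  9.65159439e-01 -2.67037830e-01]
 [ 0.00000000e+00  0.00000000e+00  0.00000000e+00  1.00000000e+00]] 63.48759450434848
```

View pics/wt1.png

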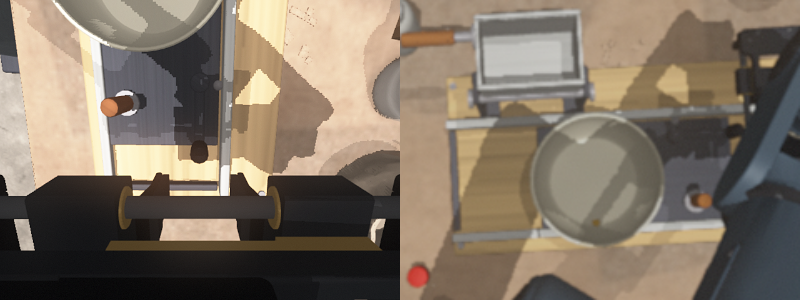

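Wrist view: knob top at about (318,237) full-res, between the finger lines, and post top at (174,171).

```bash
python3 - <<'E'
from h import *
c=load('w1')
print('knob',at(c,199*1.6,145*1.6,.089),at(c,199*1.6,160*1.6,.055),'post',at(c,109*1.6,106*1.6,.09))
print('opening edges', at(c,(155)*1.6,185*1.6,.15))
E
```

```text
knob [ 0.601  -0.2457  0.089 ] [ 0.6024 -0.2729  0.055 ] post [ 0.509  -0.2102  0.09  ]
opening edges [ 0.5659 -0.2665  0.15  ]
```

Call:
jog_arm(
  delta_pos=[
    [-0.1,0.1,-4],
    [-0.1,0.1,-7],
    [-0.1,0.1,-9],
    [-0.1,0.1,-9],
    [-0.1,0.1,-9],
    [-0.1,0.1,-9],
    [-0.1,0.1,-9],
    [-0.1,0.1,-9],
  ],
  turn=[0,0,0,0,0,0,0,0],
  grip=[0.5,0.5,0.5,0.5,0.9,0.9,0.9,0.9],
)

```text
time_s: 2.58
position: [0.6019, -0.2537, 0.0596]
tcp_rot: [[-0.054, 0.999, 0.001], [0.999, 0.054, -0.001], [-0.001, 0.001, -1.0]]
force: [-0.5, 0.4, 2.6]
opening: 0.207
grasp_force: 30.0
```

Call:
jog_arm(
  delta_pos=[
    [1.12,0.14,0],
    [2.2,0.45,0],
    [3.22,0.91,0],
    [4.16,1.53,0],
    [5.0,2.27,0],
    [5.72,3.14,0],
    [6.31,4.1,0],
    [6.61,4.79,0],
    [6.61,4.79,0],
    [6.61,4.79,0],
  ],
  turn=[8.6,17.2,25.8,34.4,43,51.6,60,66,66,66],
  grip=[0.9,0.9,0.9,0.9,0.9,0.9,0.9,0.9,0.9,0.9],
)

```text
time_s: 3.82
position: [0.6666, -0.2058, 0.0594]
tcp_rot: [[-0.934, 0.358, -0.002], [0.358, 0.934, -0.0], [0.001, -0.001, -1.0]]
force: [-3.9, 0.1, 6.0]
opening: 0.211
grasp_force: 30.0
```

Call:
jog_arm(
  delta_pos=[
    [0,0,0],
    [0,0,0],
    [0,0,3],
    [0,0,7],
    [-5,0,7],
    [-10,0,7],
    [-15.7,-0.4,7],
    [-15.7,-0.4,7],
    [-15.7,-0.4,5],
    [-15.7,-0.4,2],
    [-15.7,-0.4,-0.3],
    [-15.7,-0.4,-0.3],
  ],
  turn=[0,0,0,0,8,16,24,24,24,24,24,24],
  grip=[0.5,0.5,0.5,0.5,0.5,0.5,0.5,0.5,0.5,0.5,0.5,0.5],
)

```text
time_s: 5.32
position: [0.5105, -0.2091, 0.054]
tcp_rot: [[-0.999, -0.053, -0.002], [-0.053, 0.999, 0.002], [0.002, 0.002, -1.0]]
force: [-1.2, 0.4, -0.7]
opening: 0.503
grasp_force: 0.0
```

Call:
jog_arm(
  delta_pos=[
    [0,0,0],
    [0,0,0],
    [0,0,0],
    [0,0,0],
  ],
  turn=[0,0,0,0],
  grip=[0.9,0.9,0.9,0.9],
)

```text
time_s: 5.82
position: [0.5112, -0.2104, 0.0565]
tcp_rot: [[-0.999, -0.054, 0.002], [-0.054, 0.999, -0.002], [-0.002, -0.002, -1.0]]
force: [-0.9, -1.4, 3.3]
opening: 0.214
grasp_force: 30.0
```

Call:
jog_arm(
  delta_pos=[
    [-0.05,1,0],
    [-0.1,2,0],
    [-0.15,3,0],
    [-0.2,4,0],
    [-0.26,5,0],
    [-0.31,6,0],
    [-0.36,7,0],
    [-0.41,8,0],
    [-0.41,8.1,0],
    [-0.41,8.1,0],
    [-0.41,8.1,0],
  ],
  turn=[0,0,0,0,0,0,0,0,0,0,0],
  grip=[0.9,0.9,0.9,0.9,0.9,0.9,0.9,0.9,0.9,0.9,0.9],
)

```text
time_s: 7.2
position: [0.5079, -0.13, 0.0565]
tcp_rot: [[-0.999, -0.054, 0.003], [-0.054, 0.999, -0.002], [-0.003, -0.003, -1.0]]
force: [1.2, -5.8, 5.1]
opening: 0.215
grasp_force: 30.0
```

Call:
jog_arm(
  delta_pos=[
    [0,0,0],
    [0,0,0],
    [0,0,4],
    [0,0,8],
    [0,-5,12],
    [0,-10,12],
    [0,-16,12],
    [0,-22,12],
    [0,-22,12],
    [0,-22,12],
  ],
  turn=[0,0,0,0,-10,-20,-30,-40,-50,-60],
  grip=[0.5,0.5,0.5,0.5,0.5,0.5,0.5,0.5,0.5,0.5],
)

```text
time_s: 8.45
position: [0.5051, -0.3478, 0.1741]
tcp_rot: [[-0.54, 0.842, -0.003], [0.842, 0.54, 0.004], [0.005, 0.0, -1.0]]
force: [-0.4, 0.1, -0.8]
opening: 0.497
grasp_force: 0.0
```

```bash
python3 - <<'E'
from h import *
t=snap('top','t2'); s=snap('scene','s2'); w=snap('wrist','w2')
a=cv2.resize(t['color'][150:320,270:490],(400,309),interpolation=cv2.INTER_CUBIC)
b=cv2.resize(s['color'][230:360,250:420],(400,306),interpolation=cv2.INTER_CUBIC)[:]
w_=cv2.resize(w['color'],(400,300))
cv2.imwrite('pics/m2.png',np.vstack([np.hstack([a[:300],b[:300]]),np.hstack([w_,w_*0])]))
E
```

```text
(no output)
```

View pics/m2.png

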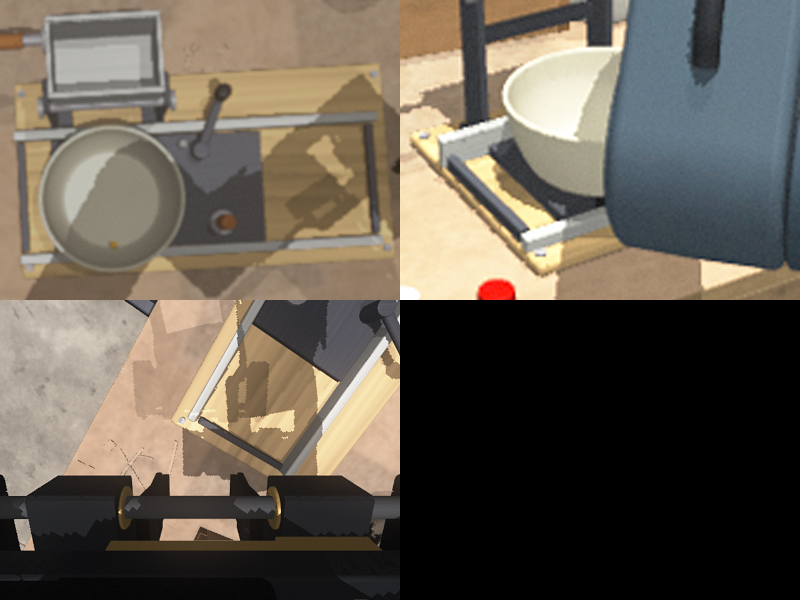

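The yellow dot moves with the bowl, so it is a fleck in the bowl and not the pointer. The real pointer is hidden under the bowl's rim, so I'll measure the bowl and post and find a wrist view from the front.

```bash
python3 - <<'E'
from h import *
r=np.load('rigpose.npz');o,R=r['o'],r['R'];L=lambda p:(R.T@(p[:2]-o)).round(4)
for f,tcp,x in(('w1',np.array([.6024,-.255,.1491]),np.array([-.054,.999,0])),):
    T=np.linalg.inv(load(f)['camera_from_world']); d=T[:3,3]-tcp; print('cam off along toolx',d@x,'z',d[2],'tooly',d@np.array([.999,.054,0]))
c=load('t2'); k=220/400
P=lambda u,v,z: at(c,270+u*k,150+v*k,z)
print('bowl',L(P(112,197,.096)),'post',L(P(226,220,.09)),'knob',P(223,91,.089),L(P(223,91,.089)),'pivot',L(P(201,150,.06)),'plate edge R',L(P(264,180,.016)))
c=load('t1')
E
```

```text
cam off along toolx 0.07068216872424277 z 0.18645927635759996 tooly -0.0004957490752990104
bowl [-0.1026 -0.0002] post [-0.138  -0.1357] knob [ 0.6649 -0.1246  0.089 ] [ 0.0186 -0.1428] pivot [-0.0496 -0.1144] plate edge R [-0.0897 -0.1976]
```

Call:
jog_arm(
  delta_pos=[
    [-5,5,0],
    [-10,10,0],
    [-10.5,15,0],
    [-10.5,20,0],
    [-10.5,25,0],
    [-10.5,30,0],
    [-10.5,35,0],
    [-10.5,35,-2],
    [-10.5,35,-2],
    [-10.5,35,-2],
  ],
  turn=[10,20,30,40,50,60,60,60,60,60],
  grip=[0.5,0.5,0.5,0.5,0.5,0.5,0.5,0.5,0.5,0.5],
)

```text
time_s: 9.85
position: [0.4014, 0.0013, 0.1559]
tcp_rot: [[-0.998, -0.055, -0.0], [-0.055, 0.998, 0.0], [0.0, 0.0, -1.0]]
force: [0.1, 0.7, -0.1]
opening: 0.501
grasp_force: 0.0
```

```bash
python3 - <<'E'
from h import *
s=read_state();print(s['time_s'],s['position'])
c=snap('wrist','w3')
u,v=proj(c,[.4657,.0078,.02]);print(u,v)
a=c['color']; u0=int(np.clip(u-100,0,440));v0=int(np.clip(v-75,0,330));print(u0,v0)
cv2.imwrite('pics/w3c.png',np.vstack([cv2.resize(a[v0:v0+150,u0:u0+200],(600,450),interpolation=cv2.INTER_CUBIC),np.hstack([cv2.resize(a,(200,150)),np.zeros((150,400,3),np.uint8)])]))
E
```

```text
9.85 [0.40144273 0.00129043 0.15589451]
323.1143011840284 293.1300634713627
223 218
```

View pics/w3c.png

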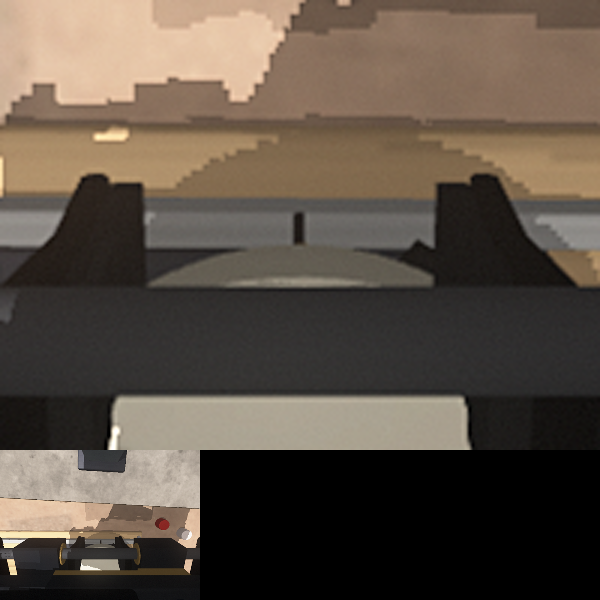

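```bash
python3 - <<'E'
from h import *
c=load('scene0')
for p in ([.4657,.0078,.02],[.4657,.0078,.035],[.538,.01,.096]): print(proj(c,p))
t=snap('scene','s3')
a=load('scene0')['color'][250:370,290:420];b=t['color'][250:370,290:420]
cv2.imwrite('pics/s3c.png',cv2.resize(np.hstack([a,b]),(780,360),interpolation=cv2.INTER_CUBIC))
E
```

```text
(np.float64(353.65539374279433), np.float64(314.6675915992063))
(np.float64(353.7374114125912), np.float64(308.2614999407122))
(np.float64(335.079928895437), np.float64(266.7021098580576))
```

View pics/s3c.png

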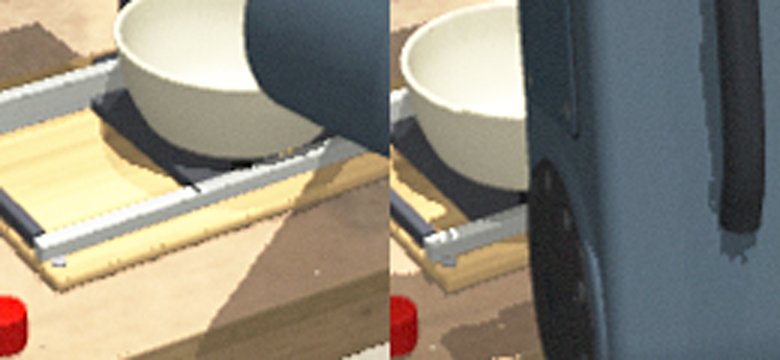

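The scene camera sees the mark line only when the arm stands to the right, at s3 crop (197,188) or px (356,313). I'll clamp first and then check from there.

Call:
jog_arm(
  delta_pos=[
    [0,-5,0],
    [2,-10,0],
    [4,-15,0],
    [6,-20,0],
    [11,-22,0],
    [16,-22,0],
    [21,-22,0],
    [26.4,-22,0],
    [26.4,-22,0],
    [26.4,-22,0],
    [26.4,-17,0],
    [26.4,-12.7,0],
  ],
  turn=[-10,-20,-30,-40,-50,-60,-70,-80,-90,-100,-100,-100],
  grip=[0.5,0.5,0.5,0.5,0.5,0.5,0.5,0.5,0.5,0.5,0.5,0.5],
)

```text
time_s: 11.45
position: [0.6651, -0.1258, 0.1558]
tcp_rot: [[0.122, 0.992, 0.0], [0.992, -0.122, 0.0], [0.0, -0.0, -1.0]]
force: [0.3, 0.0, -0.3]
opening: 0.506
grasp_force: 0.0
```

Call:
jog_arm(
  delta_pos=[
    [0,0,0],
    [0,0,-3],
    [0,0,-6],
    [0,0,-8],
    [0,0,-9.7],
    [0,0,-9.7],
    [0,0,-9.7],
    [0,0,-9.7],
    [0,0,-9.7],
  ],
  turn=[0,0,0,0,0,0,0,0,0],
  grip=[0.5,0.5,0.5,0.5,0.5,0.9,0.9,0.9,0.9],
)

```text
time_s: 12.58
position: [0.6662, -0.1258, 0.0598]
tcp_rot: [[0.12, 0.993, 0.002], [0.993, -0.12, -0.001], [-0.001, 0.002, -1.0]]
force: [-0.4, -0.6, 2.1]
opening: 0.207
grasp_force: 30.0
```

Call:
jog_arm(
  delta_pos=[
    [-0.5,-1.06,0],
    [-1.13,-1.99,0],
    [-1.89,-2.81,0],
    [-2.77,-3.52,0],
    [-3.74,-4.09,0],
    [-4.79,-4.51,0],
    [-5.89,-4.76,0],
    [-6.63,-4.83,0],
    [-7.08,-4.85,0],
    [-7.2,-4.85,0],
    [-7.2,-4.85,0],
  ],
  turn=[-8,-16,-24,-32,-40,-48,-55,-60,-62,-62,-62],
  grip=[0.9,0.9,0.9,0.9,0.9,0.9,0.9,0.9,0.9,0.9,0.9],
)

```text
time_s: 13.95
position: [0.599, -0.1752, 0.0605]
tcp_rot: [[0.934, 0.358, 0.012], [0.358, -0.934, -0.003], [0.011, 0.007, -1.0]]
force: [7.6, 1.4, -1.3]
opening: 0.212
grasp_force: 30.0
```

Call:
jog_arm(
  delta_pos=[
    [-0.4,0,0],
    [-0.7,0,0],
    [-0.7,0,0],
  ],
  turn=[0,0,0],
  grip=[0.9,0.9,0.9],
)

```text
time_s: 14.32
position: [0.598, -0.1754, 0.0622]
tcp_rot: [[0.934, 0.356, 0.025], [0.357, -0.934, -0.005], [0.022, 0.013, -1.0]]
force: [16.0, 4.9, 0.5]
opening: 0.211
grasp_force: 30.0
```

Call:
jog_arm(
  delta_pos=[
    [0.7,0,0],
    [0.7,0,0],
    [0.7,0,5],
    [0.7,-5,10],
    [-4,-10,12],
    [-9,-15,12],
    [-14,-20,12],
    [-19,-25,12],
    [-24,-30,12],
    [-29,-34,12],
    [-33,-38,12],
    [-33,-38,12],
  ],
  turn=[0,0,0,0,0,0,0,0,0,0,0,0],
  grip=[0.5,0.5,0.5,0.5,0.5,0.5,0.5,0.5,0.5,0.5,0.5,0.5],
)

```text
time_s: 15.82
position: [0.2531, -0.5547, 0.1781]
tcp_rot: [[0.934, 0.358, -0.001], [0.358, -0.934, 0.002], [-0.0, -0.002, -1.0]]
force: [0.7, -0.6, 0.4]
opening: 0.503
grasp_force: 0.0
```

```bash
python3 - <<'E'
from h import *
t=snap('scene','s4'); u=snap('top','t4')
a=cv2.resize(t['color'][255:345,300:400],(600,540),interpolation=cv2.INTER_CUBIC)
b=cv2.resize(u['color'][195:315,270:440],(600,423),interpolation=cv2.INTER_CUBIC)
b=cv2.resize(b,(200,141))
a=np.hstack([a,np.vstack([b,cv2.resize(u['color'][130:320,150:440],(200,131)),np.zeros((268,200,3),np.uint8)])])
cv2.imwrite('pics/s4c.png',a)
E
```

View pics/s4c.png

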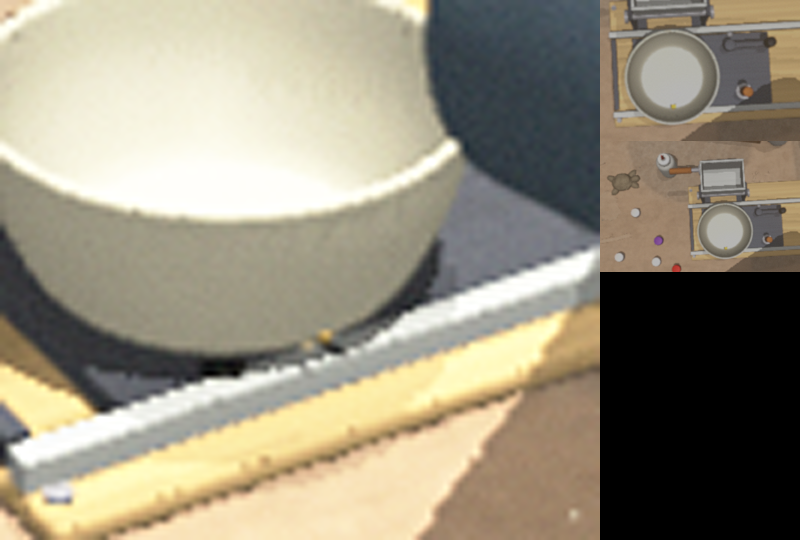

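```bash
python3 - <<'E'
from h import *
r=np.load('rigpose.npz');o,R=r['o'],r['R'];L=lambda p:(R.T@(p[:2]-o)).round(4)
c=load('s4')
for z in(.02,.025,.03): print(z,'ptr',L(at(c,354.2,311.2,z)),'mark',L(at(c,355.3,312.8,z)),'gold2',L(at(c,351.3,312.7,z)))
t=load('t4');
a=cv2.resize(c['color'][298:326,335:375],(600,420),interpolation=cv2.INTER_CUBIC)
cv2.imwrite('pics/s4d.png',a)
b=load('scene0'); 
E
```

```text
0.02 ptr [-0.1633 -0.0085] mark [-0.1694 -0.007 ] gold2 [-0.1649 -0.0004]
0.025 ptr [-0.1699 -0.004 ] mark [-0.176  -0.0025] gold2 [-0.1714  0.0041]
0.03 ptr [-0.1764  0.0005] mark [-0.1826  0.002 ] gold2 [-0.178   0.0084]
```

View pics/s4d.png

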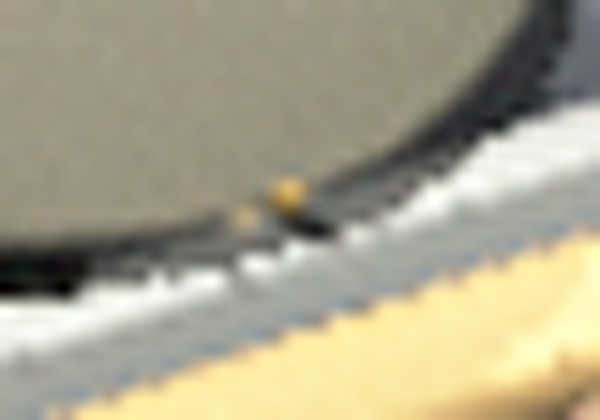

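The brass pointer (crop (290,190)) sits at the end of the dark mark line ((275,205)–(330,232)), aligned within about 3 mm, and the lever is along -y. Next come the cylinders, starting with C at (.431,.2435).

Call:
jog_arm(
  delta_pos=[
    [6,4,0],
    [11,8,0],
    [15,12,0],
    [18,17,0],
    [20,23,0],
    [20,29,0],
    [20,35,0],
    [20,41,0],
    [20,47,0],
    [20,53,0],
    [20,59,0],
    [19,65,0],
  ],
  turn=[2,4,6,8,10,12,14,16,18,20,22,24],
  grip=[0.3,0.3,0.3,0.3,0.3,0.3,0.3,0.3,0.3,0.3,0.3,0.3],
)

```text
time_s: 17.42
position: [0.4451, 0.0984, 0.1785]
tcp_rot: [[0.705, 0.71, -0.001], [0.71, -0.705, 0.0], [-0.0, -0.001, -1.0]]
force: [-0.1, 0.1, -0.3]
opening: 0.699
grasp_force: 0.0
```

```bash
python3 - <<'E'
from h import *
s=read_state();print(s['time_s'],s['position'],s['tcp_rot'][:,1])
c=snap('top','t5'); w=snap('wrist','w5')
cv2.imwrite('pics/t5c.png',np.hstack([cv2.resize(c['color'][150:330,150:390],(400,300),interpolation=cv2.INTER_CUBIC),cv2.resize(w['color'],(400,300))]))
E
```

```text
17.425 [0.44511723 0.09835491 0.17853843] [ 0.70950898 -0.70469602 -0.00072271]
```

View pics/t5c.png

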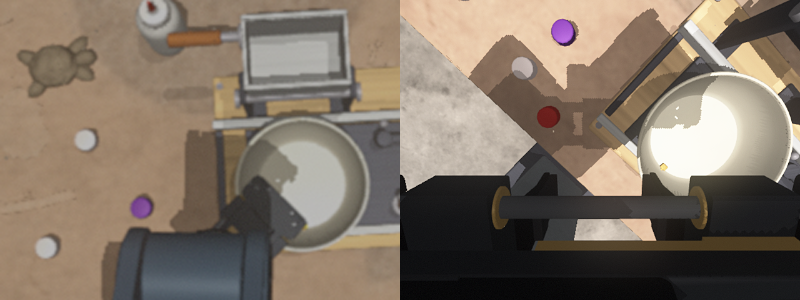

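Nothing has been knocked: A and B are unchanged at t5c (86,140) and (47,247). C is in the wrist view at (522-400,68).

```bash
python3 - <<'E'
from h import *
c=load('w5'); a=c['color']
print('C',at(c,195.5,108,.026),'purple',at(c,163*1.6,31*1.6,.026),'red',at(c,148*1.6,116*1.6,.026))
E
```

```text
C [0.4319 0.2433 0.026 ] purple [0.5029 0.2356 0.026 ] red [0.4088 0.1758 0.026 ]
```

Call:
jog_arm(
  delta_pos=[
    [0,5,0],
    [-0.6,10,0],
    [-1.3,14.5,0],
    [-1.3,14.5,-5],
    [-1.3,14.5,-10],
    [-1.3,14.5,-14],
    [-1.3,14.5,-16],
    [-1.3,14.5,-17.3],
    [-1.3,14.5,-17.3],
    [-1.3,14.5,-17.3],
    [-1.3,14.5,-17.3],
    [-1.3,14.5,-17.3],
  ],
  turn=[0,0,0,0,0,0,0,0,0,0,0,0],
  grip=[0.3,0.3,0.3,0.3,0.3,0.3,0.3,0.3,0.3,0.9,0.9,0.9],
)

```text
time_s: 19.02
position: [0.4338, 0.2411, 0.0063]
tcp_rot: [[0.706, 0.709, 0.001], [0.709, -0.706, 0.0], [0.001, 0.001, -1.0]]
force: [-0.2, -0.6, -0.3]
opening: 0.443
grasp_force: 0.0
```

Call:
jog_arm(
  delta_pos=[
    [0,0,0],
    [0,0,5],
    [0,0,10],
  ],
  turn=[0,0,0],
  grip=[0.9,0.9,0.9],
)

```text
time_s: 19.4
position: [0.4327, 0.2407, 0.1061]
tcp_rot: [[0.706, 0.708, -0.002], [0.708, -0.706, -0.001], [-0.002, -0.001, -1.0]]
force: [1.4, 0.3, -0.2]
opening: 0.134
grasp_force: 0.0
```

The fingers needed longer to close, so I lifted without the cylinder. I'll look at where it is now.

Call:
jog_arm(
  delta_pos=[
    [0,0,5],
    [-7,-7,7],
    [-7,-7,7],
  ],
  turn=[0,0,0],
  grip=[0.3,0.3,0.3],
)

```text
time_s: 19.77
position: [0.3613, 0.17, 0.1765]
tcp_rot: [[0.705, 0.709, 0.0], [0.709, -0.705, -0.0], [-0.0, 0.0, -1.0]]
force: [-0.8, -0.3, 1.2]
opening: 0.391
grasp_force: 0.0
```

```bash
python3 - <<'E'
from h import *
print(read_state()['position'])
c=snap('top','t6'); w=snap('wrist','w6')
for z,n in((w,'wrist'),(c,'top')):
    hsv=cv2.cvtColor(z['color'],cv2.COLOR_BGR2HSV); m=((hsv[...,1]<35)&(hsv[...,2]>120)).astype(np.uint8)
    k,_,s,ce=cv2.connectedComponentsWithStats(m)
    for i in range(1,k):
        p=at(z,*ce[i],.026)
        if 30<s[i,4]<1500 and .38<p[0]<.65 and .18<p[1]<.45: print(n,ce[i].round(1),s[i],p)
E
```

```text
[0.36132066 0.16999089 0.17653418]
wrist [319.   88.3] [ 302   70   35   38 1048] [0.4312 0.2434 0.026 ]
top [200.9 233.6] [195 228  13  13 125] [0.5983 0.3169 0.026 ]
top [177.4 298.2] [172 292  12  13 126] [0.4485 0.3699 0.026 ]
top [230.5 305. ] [225 299  12  13 119] [0.432  0.2462 0.026 ]
```

Call:
jog_arm(
  delta_pos=[
    [3.5,3.6,0],
    [7,7.3,0],
    [7,7.3,-5],
    [7,7.3,-10],
    [7,7.3,-14],
    [7,7.3,-17.1],
    [7,7.3,-17.1],
    [7,7.3,-17.1],
    [7,7.3,-17.1],
    [7,7.3,-17.1],
    [7,7.3,-17.1],
    [7,7.3,-17.1],
  ],
  turn=[0,0,0,0,0,0,0,0,0,0,0,0],
  grip=[0.3,0.3,0.3,0.3,0.3,0.3,0.3,0.9,0.9,0.9,0.9,0.9],
)

```text
time_s: 21.38
position: [0.4335, 0.244, 0.005]
tcp_rot: [[0.706, 0.708, 0.001], [0.708, -0.706, 0.0], [0.001, 0.0, -1.0]]
force: [0.8, -0.9, 0.6]
opening: 0.214
grasp_force: 0.0
```

Call:
jog_arm(
  delta_pos=[
    [0,0,0],
    [0,0,0],
    [0,0,2],
  ],
  turn=[0,0,0],
  grip=[0.9,0.9,0.9],
)

```text
time_s: 21.75
position: [0.4322, 0.2435, 0.0238]
tcp_rot: [[0.706, 0.708, -0.003], [0.708, -0.706, -0.001], [-0.003, -0.002, -1.0]]
force: [0.4, -0.5, 0.9]
opening: 0.103
grasp_force: 0.0
```

Call:
jog_arm(
  delta_pos=[
    [0,0,6],
    [0,0,12],
    [-4,-4,16],
    [-8,-8,16],
    [-8,-8,16],
  ],
  turn=[0,0,0,0,0],
  grip=[0.3,0.3,0.3,0.3,0.3],
)

```text
time_s: 22.38
position: [0.3476, 0.162, 0.1846]
tcp_rot: [[0.707, 0.707, -0.005], [0.707, -0.707, -0.001], [-0.005, -0.003, -1.0]]
force: [0.6, -0.1, 1.4]
opening: 0.583
grasp_force: 0.0
```

```bash
cat >> h.py <<'E'
def find(n,f):
    z=snap(n,f); hsv=cv2.cvtColor(z['color'],cv2.COLOR_BGR2HSV); m=((hsv[...,1]<40)&(hsv[...,2]>100)).astype(np.uint8)
    k,_,s,ce=cv2.connectedComponentsWithStats(m)
    for i in range(1,k):
        p=at(z,*ce[i],.026)
        if 30<s[i,4]<2500 and .36<p[0]<.68 and .15<p[1]<.46: print(n,ce[i].round(1),s[i],p)
    return z
E
python3 - <<'E'
from h import *
w=find('wrist','w7'); t=find('top','t7')
print(read_state()['position'])
cv2.imwrite('pics/w7.png',w['color'])
E
```

```text
wrist [321.3  76.7] [ 304   58   35   39 1056] [0.431  0.2431 0.026 ]
top [201.  233.6] [195 228  13  13 133] [0.5984 0.3168 0.026 ]
top [177.5 298.1] [171 292  14  13 140] [0.4486 0.3696 0.026 ]
top [230.8 304.8] [225 299  13  13 132] [0.4324 0.2454 0.026 ]
[0.35337379 0.16372309 0.18501445]
```

View pics/w7.png

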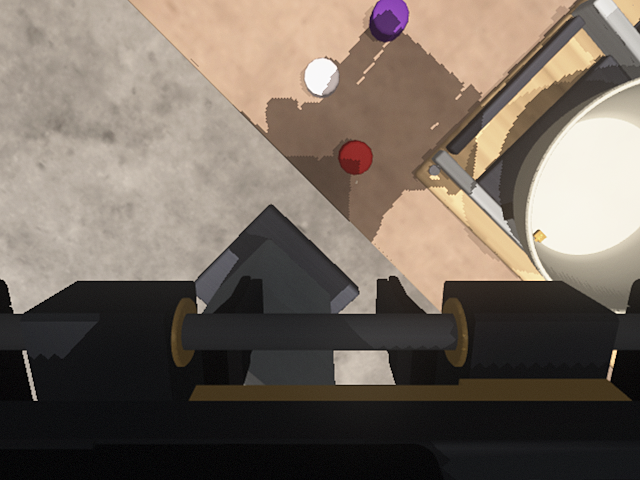

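C is unmoved, yet the fingers closed fully. The fingertips seem to sit higher than the reported TCP, so I'll straddle C again and feel downward in small steps.

Call:
jog_arm(
  delta_pos=[
    [4,4,0],
    [7.8,7.9,0],
    [7.8,7.9,-5],
    [7.8,7.9,-10],
    [7.8,7.9,-14],
    [7.8,7.9,-17],
    [7.8,7.9,-18],
    [7.8,7.9,-18],
  ],
  turn=[0,0,0,0,0,0,0,0],
  grip=[0.3,0.3,0.3,0.3,0.3,0.3,0.3,0.3],
)

```text
time_s: 23.48
position: [0.4318, 0.2434, 0.004]
tcp_rot: [[0.705, 0.709, -0.0], [0.709, -0.705, -0.0], [-0.0, -0.0, -1.0]]
force: [0.2, -0.3, 0.1]
opening: 0.699
grasp_force: 0.0
```

```bash
python3 - <<'E'
from h import *
s=read_state();print(s['position'],s['force'],s['opening'])
c=snap('scene','s8'); t=snap('top','t8'); w=snap('wrist','w8')
p=s['position'];u,v=map(int,proj(c,p));print(u,v,proj(w,p),proj(t,p),'cyl',proj(c,[.431,.243,.026]))
a=c['color'][v-55:v+35,u-60:u+60]
cv2.imwrite('pics/s8.png',np.hstack([cv2.resize(a,(400,300),interpolation=cv2.INTER_CUBIC),cv2.resize(w['color'],(400,300))]))
E
```

```text
[0.43181989 0.24340697 0.00400526] [ 0.22123371 -0.2707493   0.13127414] 0.6985822028714745
250 365 (np.float64(317.7920263964445), np.float64(277.8157356450206)) (np.float64(233.54171420813088), np.float64(304.48393203410444)) cyl (np.float64(249.72877825642342), np.float64(355.627554502368))
```

View pics/s8.png

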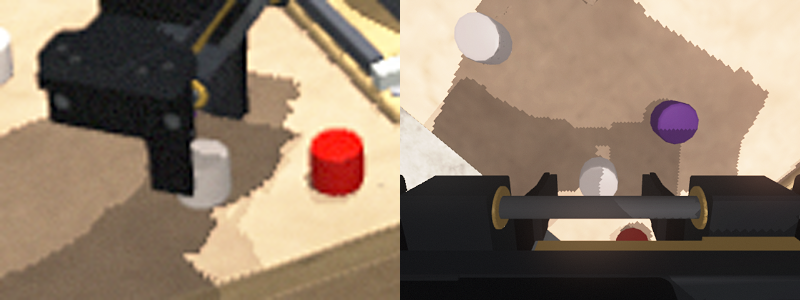

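```bash
python3 - <<'E'
from h import *
c=load('s8')
k=.3
for u,v in((150,190),(193,197)): 
    for z in(0,.02,.03): print((u,v),z,at(c,190+u*k,310+v*k,z))
print('expected finger2 inner/outer', proj(c,[.4318-.709*.030,.2434+.705*.030,.004]),proj(c,[.4318-.709*.045,.2434+.705*.045,.004]))
print('crop of these',[( (a-190)/k,(b-310)/k) for a,b in (proj(c,[.4318-.709*d+e*.705,.2434+.705*d+e*.709,.004]) for d in(.03,.045) for e in(-.0095,.0095))])
print('finger1',[( (a-190)/k,(b-310)/k) for a,b in (proj(c,[.4318+.709*d+e*.705,.2434-.705*d+e*.709,.004]) for d in(.03,.045) for e in(-.0095,.0095))])
print('cyl bottom/top c',[((a-190)/k,(b-310)/k) for a,b in (proj(c,[.431,.243,z]) for z in(0,.026))])
E
```

```text
(150, 190) 0 [0.446  0.2673 0.    ]
(150, 190) 0.02 [0.4205 0.2749 0.02  ]
(150, 190) 0.03 [0.4077 0.2786 0.03  ]
(193, 197) 0 [0.4291 0.2491 0.    ]
(193, 197) 0.02 [0.4042 0.2572 0.02  ]
(193, 197) 0.03 [0.3917 0.2612 0.03  ]
expected finger2 inner/outer (np.float64(243.25899930408224), np.float64(375.78243978559186)) (np.float64(239.6594428278006), np.float64(381.1200442574247))
crop of these [(np.float64(194.1940313800321), np.float64(222.51006684689818)), (np.float64(160.95429316376908), np.float64(216.05668054532998)), (np.float64(182.3868518116717), np.float64(240.39356204306029)), (np.float64(148.7666369117208), np.float64(233.75793554888807))]
finger1 [(np.float64(238.45161828225514), np.float64(155.47624745106572)), (np.float64(206.65348674559132), np.float64(149.68353526459947)), (np.float64(248.8286090664614), np.float64(139.7589574949393)), (np.float64(217.3720180169134), np.float64(134.1160256980741))]
cyl bottom/top c [(np.float64(202.3306055984576), np.float64(191.6910164072461)), (np.float64(199.09592752141143), np.float64(152.09184834122672))]
```

The scene view shows the fingertips about 25 mm above where the reported TCP would put them (crop y≈195 against an expected ~230). So I have to go lower, with a check by feel.

Call:
jog_arm(
  delta_pos=[
    [0,0,-0.6],
    [0,0,-1.2],
    [0,0,-1.7],
    [0,0,-1.7],
  ],
  turn=[0,0,0,0],
  grip=[0.3,0.3,0.3,0.3],
)

```text
time_s: 24.12
position: [0.4309, 0.2428, -0.0128]
tcp_rot: [[0.706, 0.708, -0.001], [0.708, -0.706, -0.0], [-0.001, -0.001, -1.0]]
force: [0.4, 0.3, -0.5]
opening: 0.703
grasp_force: 0.0
```

Call:
jog_arm(
  delta_pos=[
    [0,0,-0.3],
    [0,0,-0.5],
    [0,0,-0.5],
  ],
  turn=[0,0,0],
  grip=[0.3,0.3,0.3],
)

```text
time_s: 24.5
position: [0.4312, 0.2429, -0.0175]
tcp_rot: [[0.706, 0.708, -0.0], [0.708, -0.706, -0.0], [-0.0, -0.0, -1.0]]
force: [-0.3, 0.1, -0.3]
opening: 0.694
grasp_force: 0.0
```

Call:
jog_arm(
  delta_pos=[
    [0,0,0],
    [0,0,0],
    [0,0,0],
    [0,0,0],
    [0,0,0],
    [0,0,0],
  ],
  turn=[0,0,0,0,0,0],
  grip=[0.9,0.9,0.9,0.9,0.9,0.9],
)

```text
time_s: 25.25
position: [0.4314, 0.243, -0.0173]
tcp_rot: [[0.706, 0.708, 0.0], [0.708, -0.706, 0.0], [0.0, 0.0, -1.0]]
force: [-0.2, 0.1, 1.6]
opening: 0.336
grasp_force: 30.0
```

Call:
jog_arm(
  delta_pos=[
    [0,0,6],
    [0,0,12],
    [0,0,18],
    [0,0,24],
    [0,0,29.5],
    [4,-3.4,29.5],
    [8,-6.8,29.5],
    [12,-10.2,29.5],
    [16,-13.6,29.5],
    [20,-17,29.5],
    [24.7,-20.6,29.5],
    [24.7,-20.6,29.5],
  ],
  turn=[0,0,0,0,0,-8,-16,-24,-32,-37,-42,-42],
  grip=[0.9,0.9,0.9,0.9,0.9,0.9,0.9,0.9,0.9,0.9,0.9,0.9],
)

```text
time_s: 26.75
position: [0.6808, 0.0333, 0.2759]
tcp_rot: [[0.999, 0.05, 0.0], [0.05, -0.999, -0.001], [0.0, 0.001, -1.0]]
force: [0.1, -0.7, -0.6]
opening: 0.337
grasp_force: 30.0
```

```bash
python3 - <<'E'
from h import *
s=read_state();print(s['position'],s['force'],s['opening'],s['grasp_force'])
w=snap('wrist','w9');c=snap('scene','s9')
cv2.imwrite('pics/w9.png',np.hstack([cv2.resize(w['color'],(400,300)),cv2.resize(c['color'][130:310,180:420],(400,300))]))
E
```

```text
[0.68079722 0.03329063 0.27587213] [ 0.10670421 -0.68968293 -0.63904169] 0.33676032283013707 30.00008225440979
```

View pics/w9.png

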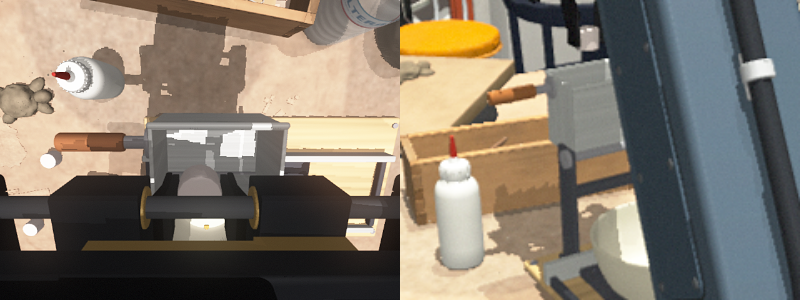

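Call:
jog_arm(
  delta_pos=[
    [-0.1,0,-3],
    [-0.1,0,-6],
    [-0.1,0,-8],
    [-0.1,0,-9.5],
    [-0.1,0,-9.5],
    [-0.1,0,-9.5],
    [-0.1,0,-9.5],
    [-0.1,0,-9.5],
    [-0.1,0,-4],
    [-0.1,0,0.5],
    [-0.1,0,0.5],
  ],
  turn=[0,0,0,0,0,0,0,0,0,0,0],
  grip=[0.9,0.9,0.9,0.9,0.9,0.58,0.58,0.58,0.58,0.58,0.58],
)

```text
time_s: 28.22
position: [0.6804, 0.0366, 0.2885]
tcp_rot: [[0.998, 0.054, 0.011], [0.054, -0.999, -0.001], [0.011, 0.002, -1.0]]
force: [0.0, -0.4, -0.2]
opening: 0.416
grasp_force: 0.0
```

Call:
jog_arm(
  delta_pos=[
    [-5,5,0],
    [-9,10,0],
    [-13,15,0],
    [-17,20,0],
    [-19,24,0],
    [-21,28,0],
    [-23,32,0],
    [-23,34,0],
  ],
  turn=[8,16,24,32,42,42,42,42],
  grip=[0.3,0.3,0.3,0.3,0.3,0.3,0.3,0.3],
)

```text
time_s: 29.22
position: [0.4452, 0.3784, 0.2818]
tcp_rot: [[0.704, 0.71, -0.002], [0.71, -0.704, -0.001], [-0.002, -0.001, -1.0]]
force: [0.3, -0.3, -0.5]
opening: 0.7
grasp_force: 0.0
```

```bash
python3 - <<'E'
from h import *
s=read_state();print(s['position'],s['opening'],s['tcp_rot'][:,1])
find('top','t10');find('wrist','w10')
c=load('t10')['color'][150:235,280:380];cv2.imwrite('pics/t10c.png',cv2.resize(c,(600,510),interpolation=cv2.INTER_CUBIC))
E
```

```text
[0.44518072 0.37840615 0.2818353 ] 0.6997818146013846 [ 0.71048322 -0.70371374 -0.00075801]
top [201.4 233.4] [195 228  13  12 124] [0.5988 0.3159 0.026 ]
top [177.7 298. ] [172 293  12  11 103] [0.4489 0.3692 0.026 ]
wrist [455.8 144.2] [439 131  32  27 619] [0.5969 0.3172 0.026 ]
wrist [327.  203.7] [315 191  25  26 506] [0.4489 0.3699 0.026 ]
```

Call:
jog_arm(
  delta_pos=[
    [0.35,-0.9,-6],
    [0.35,-0.9,-12],
    [0.35,-0.9,-18],
    [0.35,-0.9,-23],
    [0.35,-0.9,-27],
    [0.35,-0.9,-28.8],
    [0.35,-0.9,-29.9],
    [0.35,-0.9,-29.9],
    [0.35,-0.9,-29.9],
  ],
  turn=[0,0,0,0,0,0,0,0,0],
  grip=[0.3,0.3,0.3,0.3,0.3,0.3,0.3,0.3,0.3],
)

```text
time_s: 30.45
position: [0.452, 0.3685, -0.015]
tcp_rot: [[0.706, 0.708, 0.003], [0.708, -0.706, 0.001], [0.003, 0.001, -1.0]]
force: [0.1, -0.2, -0.5]
opening: 0.701
grasp_force: 0.0
```

Call:
jog_arm(
  delta_pos=[
    [0,0,0],
    [0,0,0],
    [0,0,0],
    [0,0,0],
    [0,0,0],
    [0,0,0],
  ],
  turn=[0,0,0,0,0,0],
  grip=[0.9,0.9,0.9,0.9,0.9,0.9],
)

```text
time_s: 31.2
position: [0.4508, 0.368, -0.0162]
tcp_rot: [[0.706, 0.708, -0.0], [0.708, -0.706, 0.0], [0.0, -0.0, -1.0]]
force: [-1.1, -0.3, 2.1]
opening: 0.336
grasp_force: 30.0
```

Call:
jog_arm(
  delta_pos=[
    [0,0,6],
    [0,0,12],
    [0,0,18],
    [0,0,24],
    [0,0,29.5],
    [3,-5,29.5],
    [6,-10,29.5],
    [9.5,-15,29.5],
    [12.5,-20,29.5],
    [15.5,-25,29.5],
    [18.5,-30,29.5],
    [21,-34,29.5],
  ],
  turn=[0,0,0,0,0,-6,-12,-18,-24,-30,-36,-42],
  grip=[0.9,0.9,0.9,0.9,0.9,0.9,0.9,0.9,0.9,0.9,0.9,0.9],
)

```text
time_s: 32.7
position: [0.6615, 0.0255, 0.278]
tcp_rot: [[0.999, 0.049, -0.001], [0.049, -0.999, -0.0], [-0.001, 0.0, -1.0]]
force: [-0.5, 0.3, -0.7]
opening: 0.338
grasp_force: 30.0
```

Call:
jog_arm(
  delta_pos=[
    [1.9,-2.5,0],
    [1.9,-2.5,0],
    [1.9,-2.5,0],
  ],
  turn=[0,0,0],
  grip=[0.9,0.9,0.9],
)

```text
time_s: 33.08
position: [0.6789, 0.0035, 0.278]
tcp_rot: [[0.999, 0.054, -0.002], [0.054, -0.999, 0.001], [-0.002, -0.001, -1.0]]
force: [-0.4, 0.6, -0.4]
opening: 0.34
grasp_force: 30.0
```

Call:
jog_arm(
  delta_pos=[
    [0,0,-3],
    [0,0,-6],
    [0,0,-8],
    [0,0,-9.4],
    [0,0,-9.4],
    [0,0,-9.4],
    [0,0,-9.4],
    [0,0,-9.4],
    [0,0,-4],
    [0,0,0.5],
    [0,0,0.5],
  ],
  turn=[0,0,0,0,0,0,0,0,0,0,0],
  grip=[0.9,0.9,0.9,0.9,0.9,0.58,0.58,0.58,0.58,0.58,0.58],
)

```text
time_s: 34.45
position: [0.6829, 0.0025, 0.2896]
tcp_rot: [[0.998, 0.054, 0.011], [0.054, -0.999, -0.002], [0.011, 0.002, -1.0]]
force: [0.2, -0.7, 0.7]
opening: 0.418
grasp_force: 0.0
```

Call:
jog_arm(
  delta_pos=[
    [-4,5,0],
    [-8,10,0],
    [-12,15,0],
    [-12,20,0],
    [-11,25,0],
    [-10,29,0],
    [-9.5,31,0],
    [-9.5,31,0],
  ],
  turn=[8,16,24,32,42,42,42,42],
  grip=[0.3,0.3,0.3,0.3,0.3,0.3,0.3,0.3],
)

```text
time_s: 35.45
position: [0.5844, 0.3133, 0.2826]
tcp_rot: [[0.705, 0.709, -0.002], [0.709, -0.705, -0.001], [-0.002, -0.0, -1.0]]
force: [-0.1, -0.6, -0.3]
opening: 0.7
grasp_force: 0.0
```

```bash
python3 - <<'E'
from h import *
s=read_state();print(s['position'],s['opening'],s['tcp_rot'][:,1])
find('top','t11');find('wrist','w11')
E
```

```text
[0.58444766 0.31325703 0.28255442] 0.7003601471416118 [ 7.09426230e-01 -7.04779621e-01 -3.30101534e-04]
top [158.7 233.4] [145 222  26  27  65] [0.5995 0.416  0.026 ]
top [201.2 233.4] [196 228  12  12 112] [0.5989 0.3162 0.026 ]
wrist [325.4 186.7] [313 174  26  26 515] [0.5988 0.3161 0.026 ]
wrist [183.8 306.9] [176 296  23  18 213] [0.3693 0.334  0.026 ]
```

Call:
jog_arm(
  delta_pos=[
    [1.3,0.3,-6],
    [1.3,0.3,-12],
    [1.3,0.3,-18],
    [1.3,0.3,-23],
    [1.3,0.3,-27],
    [1.3,0.3,-28.8],
    [1.3,0.3,-29.9],
    [1.3,0.3,-29.9],
    [1.3,0.3,-29.9],
  ],
  turn=[0,0,0,0,0,0,0,0,0],
  grip=[0.3,0.3,0.3,0.3,0.3,0.3,0.3,0.3,0.3],
)

```text
time_s: 36.67
position: [0.5992, 0.3164, -0.0136]
tcp_rot: [[0.706, 0.708, 0.003], [0.708, -0.706, 0.001], [0.003, 0.001, -1.0]]
force: [0.2, -0.1, -0.0]
opening: 0.7
grasp_force: 0.0
```

Call:
jog_arm(
  delta_pos=[
    [0,0,0],
    [0,0,0],
    [0,0,0],
    [0,0,0],
    [0,0,0],
    [0,0,0],
  ],
  turn=[0,0,0,0,0,0],
  grip=[0.9,0.9,0.9,0.9,0.9,0.9],
)

```text
time_s: 37.42
position: [0.5978, 0.316, -0.0153]
tcp_rot: [[0.706, 0.709, 0.0], [0.709, -0.706, 0.0], [0.0, -0.0, -1.0]]
force: [0.2, -0.2, 1.2]
opening: 0.336
grasp_force: 30.0
```

Call:
jog_arm(
  delta_pos=[
    [0,0,6],
    [0,0,12],
    [0,0,18],
    [0,0,24],
    [0,0,29.5],
    [0,-5,29.5],
    [1,-10,29.5],
    [3,-15,29.5],
    [5,-20,29.5],
    [7,-25,29.5],
    [8.1,-29.7,29.5],
    [8.1,-29.7,29.5],
  ],
  turn=[0,0,0,0,0,-8,-16,-24,-32,-38,-42,-42],
  grip=[0.9,0.9,0.9,0.9,0.9,0.9,0.9,0.9,0.9,0.9,0.9,0.9],
)

```text
time_s: 38.92
position: [0.6794, 0.0147, 0.2788]
tcp_rot: [[0.999, 0.049, -0.001], [0.049, -0.999, -0.001], [-0.001, 0.001, -1.0]]
force: [-0.3, 0.5, -1.1]
opening: 0.335
grasp_force: 30.0
```

Call:
jog_arm(
  delta_pos=[
    [0,0,0],
    [0,0,-3],
    [0,0,-6],
    [0,0,-8.5],
    [0,0,-8.5],
    [0,0,-8.5],
    [0,0,-8.5],
    [0,0,-8.5],
    [0,0,-4],
    [0,0,0.5],
    [0,0,0.5],
  ],
  turn=[0,0,0,0,0,0,0,0,0,0,0],
  grip=[0.9,0.9,0.9,0.9,0.9,0.58,0.58,0.58,0.58,0.58,0.58],
)

```text
time_s: 40.3
position: [0.6819, 0.0185, 0.2907]
tcp_rot: [[0.998, 0.054, 0.012], [0.054, -0.999, -0.001], [0.011, 0.002, -1.0]]
force: [-0.7, -0.7, 0.0]
opening: 0.422
grasp_force: 0.0
```

Call:
jog_arm(
  delta_pos=[
    [-5,0,0],
    [-10,0,0],
    [-15,0,0],
    [-20,-5,0],
    [-23,-10,0],
    [-26,-15,0],
    [-28,-21,0],
    [-30,-27,0],
    [-30,-33,0],
    [-30,-33,0],
  ],
  turn=[0,0,0,0,0,0,0,0,0,0],
  grip=[0.5,0.5,0.5,0.5,0.5,0.5,0.5,0.5,0.5,0.5],
)

```text
time_s: 41.55
position: [0.3783, -0.3155, 0.2841]
tcp_rot: [[0.999, 0.049, 0.0], [0.049, -0.999, -0.002], [0.0, 0.002, -1.0]]
force: [-0.3, 0.7, -0.1]
opening: 0.502
grasp_force: 0.0
```

```bash
python3 - <<'E'
from h import *
s=read_state();print(s['position'],s['opening'])
z=find('top','t12'); a=cv2.cvtColor(z['color'],cv2.COLOR_BGR2GRAY); b=cv2.cvtColor(load('top0')['color'],cv2.COLOR_BGR2GRAY)
np.set_printoptions(linewidth=250)
print(a[156:208:2,294:364:2]); 
E
```

```text
[ 0.37831487 -0.3154671   0.28411866] 0.5015648716684169
[[135 129 127 133 132 129 119 114 114 117 121 122 115  94  93  99 104 106 115 121 118 115 117 121 126 133 141 156 161 163 161 162 135 127 127]
 [129 139 122 122 121 122 123 127 138 144 158 161 161 162 161 161 163 169 173 176 176 174 171 166 161 159 156 157 149 149 142 148 122 123 125]
 [143 166 168 175 172 165 159 155 157 158 154 149 148 141 140 132 139 132 132 128 121 114 100  97  94  97  96 100  93  92  86 132 133 122 125]
 [140 145 109 120 107  91  86  83  89  95  99  93  94  88  88  86  85  87  85  86  87  87  88  90  86  88  91  90  90  90  83 132 147 125 129]
 [139 158  84  88  86  86  89  87  88  88  89  87  90  89  88  90  90  87  89  89  90  91  90  89  89  90  89  90  88  90  76 132 153 127 132]
 [140 156  81  90  91  90  90  89  89  88  88  89  89  88  88  89  89  89  87  89  90  90  90  88  90  88  89  89  89  89  74 131 162 128 138]
 [139 154  81  88  87  87  87  89  90  90  86  89  90  88  87  88  87  89  87  90  89  88  89  91  92  91  92  98  99  97  73 133 167 135 143]
 [153 151  79  89  88  89  90  91  91  96 
[... 1975 characters left out ...]
87 119 119 119 119 121 119 115 120 116 112 102 108 116 128 129 122 128 128 128 131 134 137 151 147 152 158 161 161 164 138  89]
 [ 75 135 160 111 127 128 137 132 145 151 151 157 159 161 162 164 162 165 164 168 173 176 176 176 172 165 158 151 149 149 149 145 144 109  85]
 [ 81 126 169 173 175 176 173 167 162 154 151 149 150 147 145 145 130 121 110 104 100 101  98 101  97  94  91  89  88  87  86  87  84  75  86]
 [ 78  82 100 101  96 102 100  92  91  89  87  87  89  87  87  88  87  87  87  89  89  90  90  90  91  92  93  95  95  98  99 102 132  96  88]
 [ 79  76  91  89  90  89  92  92  93  92  94  96  99  96 104 109 119 121 120 121 120 120 115 126 132 144 147 147 142 138 130 132 141  92  84]]
```

Pixels in the hopper show two upright discs plus a third cylinder lying beside the front wall, and none are left on the table. Next I go to the handle.

Call:
jog_arm(
  delta_pos=[
    [3,5,0],
    [5,11,0],
    [7,17,0],
    [7,23,0],
    [7,29,0],
    [8,35,0],
    [10,41,0],
    [13,46,0],
    [18,46.1,0],
    [24,46.1,0],
    [31.8,46.1,0],
    [31.8,46.1,0],
  ],
  turn=[10,20,30,40,50,60,70,80,90,90,90,90],
  grip=[0.4,0.4,0.4,0.4,0.4,0.4,0.4,0.4,0.4,0.4,0.4,0.4],
)

```text
time_s: 43.1
position: [0.6983, 0.1512, 0.2825]
tcp_rot: [[-0.055, 0.998, -0.002], [0.998, 0.055, 0.0], [0.0, -0.002, -1.0]]
force: [-1.7, -1.2, -0.2]
opening: 0.604
grasp_force: 0.0
```

```bash
python3 - <<'E'
from h import *
s=read_state();print(s['position'],s['opening'],s['tcp_rot'][:,1])
w=snap('wrist','w13'); hsv=cv2.cvtColor(w['color'],cv2.COLOR_BGR2HSV)
m=((hsv[...,0]>4)&(hsv[...,0]<14)&(hsv[...,1]>150)&(hsv[...,2]>60)).astype(np.uint8)
k,_,st,ce=cv2.connectedComponentsWithStats(m)
for i in range(1,k):
    if st[i,4]>150: print(ce[i],st[i],at(w,*ce[i],.25), w['color'][int(ce[i][1]),int(ce[i][0])])
r=np.load('rigpose.npz');print([proj(w,np.r_[r['R']@np.array([.064,y])+r['o'],.244]) for y in(.084,.146)])
E
```

```text
[0.69827622 0.15122483 0.28252967] 0.6035158132905732 [ 0.99845936  0.05546413 -0.00162179]
[(np.float64(316.1331259156315), np.float64(325.662947353214)), (np.float64(316.3992617365445), np.float64(231.44390930243304))]
```

```bash
python3 - <<'E'
from h import *
w=load('w13')['color']; np.set_printoptions(linewidth=250)
for v in(215,225,235,245,255,265,275): print(v,[tuple(int(q) for q in w[v,u]) for u in range(284,350,6)])
s=read_state();print(s['position'])
E
```

```text
215 [(126, 168, 203), (114, 154, 186), (102, 102, 110), (140, 151, 165), (115, 153, 187), (106, 124, 145), (105, 121, 143), (103, 120, 142), (99, 119, 141), (105, 122, 144), (104, 122, 144)]
225 [(191, 239, 253), (188, 235, 251), (182, 231, 249), (181, 231, 248), (86, 115, 143), (105, 125, 147), (103, 122, 144), (105, 122, 144), (104, 122, 147), (100, 119, 141), (103, 121, 142)]
235 [(186, 233, 249), (187, 233, 250), (182, 231, 248), (131, 181, 224), (40, 55, 85), (41, 57, 87), (39, 55, 83), (142, 168, 201), (176, 204, 230), (179, 206, 233), (174, 203, 229)]
245 [(49, 55, 68), (69, 87, 105), (67, 84, 103), (47, 66, 99), (51, 73, 108), (49, 71, 110), (52, 73, 110), (45, 64, 95), (182, 208, 233), (172, 196, 226), (174, 201, 229)]
255 [(51, 53, 63), (50, 54, 63), (57, 58, 66), (50, 73, 112), (53, 76, 114), (49, 67, 104), (62, 90, 140), (52, 74, 114), (98, 116, 139), (98, 114, 137), (95, 113, 135)]
265 [(51, 54, 61), (123, 117, 121), (59, 60, 67), (48, 66, 100), (50, 70, 107), (50, 72, 108), (49, 70, 107), (44, 61, 92), (98, 116, 138), (99, 116, 138), (103, 120, 142)]
275 [(46, 47, 54), (184, 232, 249), (87, 117, 143), (50, 71, 110), (59, 86, 133), (62, 90, 142), (57, 84, 133), (49, 69, 108), (101, 118, 138), (101, 118, 140), (99, 117, 139)]
[0.69881298 0.15115392 0.28248977]
```

Call:
jog_arm(
  delta_pos=[
    [-0.25,-0.4,-3],
    [-0.25,-0.4,-6],
    [-0.25,-0.4,-8],
    [-0.25,-0.4,-8.4],
    [-0.25,-0.4,-8.4],
    [-0.25,-0.4,-8.4],
    [-0.25,-0.4,-8.4],
    [-0.25,-0.4,-8.4],
    [-0.25,-0.4,-8.4],
    [-0.25,-0.4,-8.4],
    [-0.25,-0.4,-8.4],
  ],
  turn=[0,0,0,0,0,0,0,0,0,0,0],
  grip=[0.4,0.4,0.4,0.4,0.4,0.95,0.95,0.95,0.95,0.95,0.95],
)

```text
time_s: 44.52
position: [0.6953, 0.1459, 0.2009]
tcp_rot: [[-0.054, 0.999, 0.002], [0.999, 0.054, 0.0], [0.0, 0.002, -1.0]]
force: [2.7, 0.6, -0.5]
opening: 0.193
grasp_force: 30.0
```

Call:
jog_arm(
  delta_pos=[
    [-1.0,-0.05,0.75],
    [-2.1,-0.1,1.35],
    [-3.3,-0.17,1.8],
    [-4.5,-0.23,2.1],
    [-5.8,-0.3,2.25],
    [-7.0,-0.36,2.2],
    [-8.3,-0.43,2.0],
    [-9.5,-0.49,1.7],
    [-10.7,-0.55,1.2],
    [-11.7,-0.6,0.5],
    [-12.7,-0.65,-0.3],
    [-13.6,-0.7,-1.2],
  ],
  turn=[0,0,0,0,0,0,0,0,0,0,0,0],
  grip=[0.95,0.95,0.95,0.95,0.95,0.95,0.95,0.95,0.95,0.95,0.95,0.95],
)

```text
time_s: 46.02
position: [0.5575, 0.1396, 0.1876]
tcp_rot: [[-0.054, 0.999, -0.0], [0.999, 0.054, 0.001], [0.001, -0.0, -1.0]]
force: [4.6, 5.1, -0.7]
opening: 0.194
grasp_force: 30.0
```

Call:
jog_arm(
  delta_pos=[
    [-0.75,-0.04,-1.0],
    [-1.35,-0.07,-2.1],
    [-1.8,-0.09,-3.3],
    [-2.1,-0.11,-4.5],
    [-2.25,-0.12,-5.7],
    [-2.25,-0.12,-6.5],
    [-2.25,-0.12,-6.6],
    [-2.25,-0.12,-6.6],
    [-2.25,-0.12,-6.6],
    [-2.25,-0.12,-6.6],
    [-2.25,-0.12,-6.6],
    [-2.25,-0.12,-6.6],
  ],
  turn=[0,0,0,0,0,0,0,0,0,0,0,0],
  grip=[0.95,0.95,0.95,0.95,0.95,0.95,0.95,0.95,0.95,0.95,0.95,0.95],
)

```text
time_s: 47.52
position: [0.5373, 0.1378, 0.1274]
tcp_rot: [[-0.055, 0.998, 0.005], [0.998, 0.055, -0.0], [-0.001, 0.005, -1.0]]
force: [-2.3, 2.5, 32.4]
opening: 0.202
grasp_force: 30.0
```

Call:
jog_arm(
  delta_pos=[
    [0,0,0.6],
    [0,0,0.6],
    [0,0,0.6],
    [0,0,0.6],
    [0,0,0.6],
    [0.15,0.01,2.1],
    [0.45,0.02,3.3],
    [0.9,0.05,4.5],
    [1.5,0.08,5.6],
    [2.25,0.12,6.6],
    [3.15,0.16,7.5],
    [4.15,0.21,8.3],
  ],
  turn=[0,0,0,0,0,0,0,0,0,0,0,0],
  grip=[0.95,0.95,0.95,0.95,0.95,0.95,0.95,0.95,0.95,0.95,0.95,0.95],
)

```text
time_s: 49.02
position: [0.5672, 0.139, 0.2046]
tcp_rot: [[-0.055, 0.998, -0.024], [0.998, 0.055, -0.003], [-0.002, -0.024, -1.0]]
force: [-17.2, -1.0, 9.0]
opening: 0.194
grasp_force: 30.0
```

Call:
jog_arm(
  delta_pos=[
    [1.0,0.05,0.7],
    [2.2,0.11,1.2],
    [3.4,0.17,1.5],
    [4.7,0.24,1.7],
    [5.9,0.3,1.75],
    [7.2,0.37,1.6],
    [8.4,0.43,1.3],
    [9.6,0.49,0.85],
    [10.7,0.55,0.25],
    [11.7,0.6,-0.5],
    [12.0,0.62,-0.8],
    [12.0,0.62,-0.8],
  ],
  turn=[0,0,0,0,0,0,0,0,0,0,0,0],
  grip=[0.95,0.95,0.95,0.95,0.95,0.95,0.95,0.95,0.95,0.95,0.95,0.95],
)

```text
time_s: 50.52
position: [0.6953, 0.1452, 0.1974]
tcp_rot: [[-0.054, 0.999, -0.006], [0.999, 0.054, -0.002], [-0.002, -0.006, -1.0]]
force: [-7.3, -3.7, 3.8]
opening: 0.195
grasp_force: 29.4
```

Call:
jog_arm(
  delta_pos=[
    [-0.2,0,0.3],
    [-0.2,0,0.3],
    [-0.2,0,0.3],
    [-0.2,0,5],
    [-0.2,0,9.5],
    [-6,0,9.5],
    [-12,0,9.5],
    [-18,-1,9.5],
    [-22,-6,9.5],
    [-25,-12,9.5],
    [-27,-18,9.5],
    [-27,-24,9.5],
  ],
  turn=[0,0,0,0,0,0,0,0,0,0,0,0],
  grip=[0.5,0.5,0.5,0.5,0.5,0.5,0.5,0.5,0.5,0.5,0.5,0.5],
)

```text
time_s: 52.02
position: [0.4268, -0.0911, 0.2934]
tcp_rot: [[-0.055, 0.998, 0.003], [0.998, 0.055, -0.001], [-0.001, 0.003, -1.0]]
force: [1.6, 0.3, -0.0]
opening: 0.503
grasp_force: 0.0
```

Call:
jog_arm(
  delta_pos=[
    [-1,-6,0],
    [-2,-12,0],
    [-5,-18,0],
    [-8,-24,0],
    [-10,-30,0],
    [-12,-36,0],
    [-12,-36,0],
  ],
  turn=[-10,-20,-30,-40,-50,-60,-60],
  grip=[0.5,0.5,0.5,0.5,0.5,0.5,0.5],
)

```text
time_s: 52.9
position: [0.3063, -0.4547, 0.2927]
tcp_rot: [[0.84, 0.542, 0.001], [0.542, -0.84, -0.003], [-0.001, 0.003, -1.0]]
force: [-0.7, 0.3, -0.3]
opening: 0.498
grasp_force: 0.0
```

```bash
python3 - <<'E'
from h import *
s=read_state();print(s['position'],s['time_s'])
z=find('top','t14'); snap('scene','s14'); g=z['color']; b=load('t4')['color']
d=cv2.absdiff(g,b).max(2); m=(d>18).astype(np.uint8); m=cv2.morphologyEx(m,cv2.MORPH_OPEN,np.ones((2,2),np.uint8))
k,_,st,ce=cv2.connectedComponentsWithStats(m)
for i in range(1,k):
    if st[i,4]>15 and st[i,1]<320: print(ce[i].round(),st[i],at(z,*ce[i],.05))
a=cv2.cvtColor(g,cv2.COLOR_BGR2GRAY); np.set_printoptions(linewidth=250); print(a[222:296:2,292:370:2])
E
```

```text
[ 0.30633772 -0.45467187  0.29267661] 52.9
[203. 234.] [195 228  16  15 177] [0.5945 0.3062 0.05  ]
[341. 277.] [320 259  45  35 729] [ 0.4954 -0.0106  0.05  ]
[433. 292.] [ 292  262  270   74 6206] [ 0.4607 -0.2167  0.05  ]
[180. 298.] [172 291  16  15 190] [0.449  0.3572 0.05  ]
[233. 305.] [226 297  15  16 182] [0.4342 0.2362 0.05  ]
[573. 321.] [ 549  298   60   36 1139] [ 0.3948 -0.5295  0.05  ]
[484. 312.] [477 306  18  13 117] [ 0.4138 -0.3302  0.05  ]
[533. 322.] [520 317  28  13 155] [ 0.3916 -0.4396  0.05  ]
[[151 150 152 ... 130 121 118]
 [161 161 161 ...  82  84  86]
 [126 119 117 ...  93  95  96]
 ...
 [160 166 167 ... 106 108 108]
 [179 179 180 ... 105 109 108]
 [168 174 170 ... 109 109 108]]
```

```bash
python3 - <<'E'
from h import *
z=load('t14'); a=cv2.cvtColor(z['color'],cv2.COLOR_BGR2GRAY)
import sys; np.set_printoptions(linewidth=250,threshold=sys.maxsize)
for r in a[254:298:2,308:368:2]: print(' '.join('%3d'%x for x in r))
r=np.load('rigpose.npz');o,R=r['o'],r['R']
p=np.r_[R@[-.104,0]+o,.028];print('bowl c',proj(z,p))
h1=z['color'][156:204,294:362].astype(int);h0=load('t4')['color'][156:204,294:362].astype(int);print('hopper diff',abs(h1-h0).max(), 'knob/post diff',abs(z['color'][215:275,380:412].astype(int)-load('t4')['color'][215:275,380:412]).max())
E
```

```text
182 182 182 182 182 182 182 181 182 182 181 181 182 181 181 182 181 181 182 181 182 181 181 182 160 129 119 114 106  95
182 182 183 181 181 182 182 182 182 181 181 181 182 182 182 181 181 181 182 183 182 181 181 182 169 134 119 115 108  97
182 182 181 182 181 182 181 181 181 182 181 181 182 182 181 181 182 182 179 170 143 137 175 182 174 136 120 115 107  98
181 181 182 181 181 182 182 182 182 182 181 181 182 182 181 181 177 138 129 113 117 121 150 183 176 138 121 115 106  98
181 181 182 181 182 182 182 182 183 181 182 183 181 183 182 182 172 128 141 147 151 157 158 177 162 125 113 111 108  98
181 183 181 181 181 182 181 181 182 183 179 172 176 182 183 182 176 146 167 171 175 178 176 135 119  98  92  92  95  92
182 181 181 181 182 182 182 182 182 162 131 123 129 158 183 182 175 146 183 182 183 182 182 134 117  97  94  91  87  83
182 182 182 182 182 182 181 182 168 125 163 177 178 157 172 183 181 161 180 182 183 172 137 119 109  95  93  91  88  81
181 182 182 182 182 182 182 182 136 169 184 182 183 181 168 183 158 114 162 164 134 111 108 106 102  96  92  91  87  82
174 182 182 182 182 
[... 942 characters left out ...]
5 101 107 110 113 115 100 127 149 159 162 154 111  96 101  99  99  97  95  93  93  91  89  84  85 113 116 110 112 111
100  93  98 103 105 110 107 124 149 160 161 119 100  96  97  98  96  95  94  91  90  87  84  89 113 111 106 107 106 108
162 120  90  92  95  99 105 104 133 152 137 101  96  96  95  94  94  94  90  91  87  83  97 111 108 105 106 106 105 109
144 164 146 108  88  88  93  96  93  94  90  91  95  92  92  92  90  90  86  86  92 109 112 110 108 110 110 106 109 109
146 147 154 164 148 122  95  88  89  89  88  88  89  86  86  84  84  88  99 111 115 109 106 108 107 105 106 107 107 106
bowl c (np.float64(331.4487431539998), np.float64(259.81902905426415))
hopper diff 6 knob/post diff 41
```

```bash
python3 - <<'E'
from h import *
z=load('t14'); r=np.load('rigpose.npz');o,R=r['o'],r['R']; b=R@[-.104,0]+o
for u,v,h in((331,272,.054),(347,266,.045),(326.5,284,.055),(326.5,286,.07)):
    p=at(z,u,v,h); print(p,np.hypot(*(p[:2]-b)).round(4))
d=abs(z['color'][215:275,380:412].astype(int)-load('t4')['color'][215:275,380:412]).max(2); print(np.argwhere(d>18)[:40].tolist(),(d>18).sum())
c=load('s14')['color'].astype(int);c4=load('s4')['color'].astype(int)
d=abs(c-c4).max(2); print('ptr diff',d[300:325,335:375].max(), 'bottle',d[205:295,198:232].max())
E
```

```text
[0.5068 0.013  0.054 ] 0.0283
[ 0.5203 -0.0237  0.045 ] 0.0383
[0.4798 0.0233 0.055 ] 0.0565
[0.4757 0.0233 0.07  ] 0.0605
[[52, 29], [52, 30], [52, 31], [53, 27], [53, 28], [53, 29], [53, 30], [53, 31], [54, 26], [54, 27], [54, 28], [54, 29], [54, 30], [54, 31], [55, 24], [55, 25], [55, 26], [55, 27], [55, 28], [55, 29], [55, 30], [55, 31], [56, 24], [56, 25], [56, 26], [56, 27], [56, 28], [56, 29], [56, 30], [56, 31], [57, 23], [57, 24], [57, 25], [57, 26], [57, 27], [57, 28], [57, 29], [57, 30], [57, 31], [58, 20]] 63
ptr diff 119 bottle 13
```

```bash
python3 -c "
from rig import *
print(hand_in())"
```

```text
the job is handed in; nothing more can be done
None
```

The job is handed in: all three white cylinders are in the bowl, the bowl is clamped with its pointer about 3 mm or less from the mark, the hopper is back upright, and the bottle and turtle were not disturbed (no verdict came back).

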